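Dipping dishes back in the tray by size

TASK

Put the four celadon dipping dishes back in the clear tray, one upright in the middle of each cork pad, in order of size: the smallest on the pad next to the garlic jar, the largest on the pad at the far end beside the strainer. Set them down gently, do not drop them, and leave the jar and the strainer where they stand.

Things in the scene. Friction and masses are not known exactly. Their poses are not given: they have to be found in the camera images.
- dish_a_center (a point): Centre (half-way up, on the axis) of the smallest celadon dipping dish: a round, open, pale grey-green ceramic dish, straight-sided, 38 mm outside diameter, 28 mm high, wall 4 mm, z axis up out of its mouth. It stands loose and upright on the table, in the strip between the robot and the tray; about 45 g.
- dish_b_center (a point): Centre (half-way up, on the axis) of the second smallest celadon dipping dish: a round, open, pale grey-green ceramic dish, straight-sided, 47 mm outside diameter, 32 mm high, wall 4 mm, z axis up out of its mouth. It stands loose and upright on the table, in the strip between the robot and the tray; about 70 g.
- dish_c_center (a point): Centre (half-way up, on the axis) of the second largest celadon dipping dish: a round, open, pale grey-green ceramic dish, straight-sided, 56 mm outside diameter, 36 mm high, wall 4 mm, z axis up out of its mouth. It stands loose and upright on the table, in the strip between the robot and the tray; about 100 g.
- dish_d_center (a point): Centre (half-way up, on the axis) of the largest celadon dipping dish: a round, open, pale grey-green ceramic dish, straight-sided, 66 mm outside diameter, 40 mm high, wall 4 mm, z axis up out of its mouth. It stands loose and upright on the table, in the strip between the robot and the tray; about 140 g.
- pad_1: Round brown cork pad, one end pad of the row. The four pads, in a straight row pad_1, pad_2, pad_3, pad_4 at 80 mm pitch along their own +y axis, are fixed in a clear, slightly milky plastic tray (340 mm along the row, 150 mm across, lip 8 mm high above the table, fixed). Each pad is 72 mm across; origin at the centre of its underside, 3 mm above the table; its upper face is 3 mm above the origin. The x axis runs across the row.
- pad_2: Round brown cork pad, next to pad_1. The four pads, in a straight row pad_1, pad_2, pad_3, pad_4 at 80 mm pitch along their own +y axis, are fixed in a clear, slightly milky plastic tray (340 mm along the row, 150 mm across, lip 8 mm high above the table, fixed). Each pad is 72 mm across; origin at the centre of its underside, 3 mm above the table; its upper face is 3 mm above the origin. The x axis runs across the row.
- pad_3: Round brown cork pad, next to pad_4. The four pads, in a straight row pad_1, pad_2, pad_3, pad_4 at 80 mm pitch along their own +y axis, are fixed in a clear, slightly milky plastic tray (340 mm along the row, 150 mm across, lip 8 mm high above the table, fixed). Each pad is 72 mm across; origin at the centre of its underside, 3 mm above the table; its upper face is 3 mm above the origin. The x axis runs across the row.
- pad_4: Round brown cork pad, the other end pad of the row. The four pads, in a straight row pad_1, pad_2, pad_3, pad_4 at 80 mm pitch along their own +y axis, are fixed in a clear, slightly milky plastic tray (340 mm along the row, 150 mm across, lip 8 mm high above the table, fixed). Each pad is 72 mm across; origin at the centre of its underside, 3 mm above the table; its upper face is 3 mm above the origin. The x axis runs across the row.
- garlic_jar_center (a point): Centre (half-way up) of the small glass garlic jar with a steel twist cap, 50 mm diameter, 66 mm high, standing loose on the table just beyond one end of the tray, in line with the row, about 115 mm from the nearest pad centre. It marks the end where the smallest dish goes. Leave it alone.
- strainer_center (a point): Centre (half-way up, 22 mm above the table) of the round steel strainer basket, 100 mm diameter, 45 mm high, standing loose just beyond the other end of the tray; a grey silicone handle reaches 157 mm from its centre along its +x axis, away from the robot. Leave it alone.
There are look-alikes about, which are no part of the job. Leave any orange look-alike of the part that bears dish_c_center alone.

How it is judged:
By the outcome, as a careful person would: the job done as asked, in the order asked, and still so for the second after the job is handed in, with the robot touching nothing.
It also fails if it takes over 104 s, if anything falls off the work surface, if the arm or the gripper's body presses on something with over 40 N, if the wrist force passes 120 N, or if a joint passes its speed limit or range.

ROBOT

A 6-joint arm with a two-finger parallel gripper is mounted at the origin on the work surface. World frame = base frame: x ahead of the robot, y to its left, z up, the work surface at z = 0. Lengths are in m, angles in rad, forces in N, time in s.
With the tool pointing down it reaches from about 0.275 to 0.875 m from the base axis. Payload 12.5 kg.
Tool frame: the origin (TCP) lies at the very end of the fingers, on their centre line; the grasp point (between the pads) lies 19 mm behind it; z points along the fingers, y is the line along which they close (so a half turn about z gives the same grasp; the last joint's range is limited). The gripper opens to 85 mm and grips with 20 to 120 N. Pads are 22 mm wide; open, the fingers measure 114 mm over their backs; the gripper's body (76 mm by 85 mm) begins 54 mm behind the grasp point. The pads swing forward as they close: fully open they stand 13 mm farther back than shut.
Start: joints at [1.04, 0.351, 1.652, -0, 1.139, -0.085], TCP at [0.237, 0.496, 0.231] pointing down, gripper open.
Joint ranges: [-2.75, 2.75], [-0.79, 2.1], [0.01, 2.65], [-1.57, 4.71], [0.07, 3.14], [-2.87, 2.87]. Speed limits (rad/s): [2.22, 2.22, 2.79, 3.14, 3.14, 3.14].

INTERFACE

Orientations are given as a 3x3 rotation matrix whose columns are the frame's x, y, z axes.
In Python, from bench import manip gives the robot as it stands. Calls block until the motion is done:
- manip.move_ptp(position, orientation): joint-space move of the TCP to a pose.
- manip.move_l(position, attitude=None, max_speed=0.15): straight line of the TCP; attitude=None keeps the orientation; max_speed is the mean speed in m/s.
- manip.move_j(angles): joint-space move.
- manip.set_gripper(opening, effort=None): opening from 0.0 (shut) to 1.0 (fully open); effort is the grip in N (None keeps the last); returns when the fingers have stopped.
- manip.dwell(seconds).
- manip.inverse_kinematics(position, orientation): joint angles nearest the present ones, or None.
- manip.grab_frame(name): name is "scene" or "top"; returns (picture, depth): 400x640x3 uint8, red, green, blue; 400x640 float32, m along the optical axis (not along the pixel's ray), 0 where there is no reading.
- manip.get_calibration(name): a dict with "camera_matrix" (3x3 intrinsics, pixels), "R" (3x3) and "t" (3): a world point X has camera coordinates R X + t. Camera axes: x right, y down, z forward; pixel columns grow to the right and rows downward; lengths in m; the calibration is good to about 2 mm. A picture is of the moment at which its call begins. get_calibration takes no time and is no camera call.
A pose or a line that the arm cannot do raises manip.Unreachable and nothing moves.
- manip.sign_off(): hands the job in; it is judged then, once.
Trained networks look in the newest picture that a camera, given by its name, has taken for a name from the list of things; names that differ only in an ending like _2 or _b are one class to them, and where a whole thing is asked for, a point or a joint stands for the part that bears it (a point fixed in the world has none). Each returns a list of dicts, best first, with "confidence" (0 to 1); they miss things now and then, are a little off and sometimes report something else, mostly with a low value. They report only what shows in the picture. A call takes as long as a camera call. They do not tell look-alikes from the thing itself.
- manip.look_for(camera, name): "at" ([x, y, z] in m, in world coordinates, good to about 4 mm: the middle of the surface that is visible of it).
Readings, each from a call of its own:
- manip.current_time(): time.
- manip.current_qpos(): joint angles.
- manip.current_joint_vel(): joint speeds.
- manip.current_joint_torque(): joint torques, N m.
- manip.current_ee_pos(): TCP position.
- manip.current_tcp_rot(): TCP orientation.
- manip.current_force(): force on the tool from outside, world axes, zero at the start.
- manip.current_ft_torque(): the same for the moment, N m.
- manip.current_grip_width(): opening from 0.0 (shut) to 1.0 (fully open).
- manip.current_grip_force(): force on a finger pad.
Only numpy, scipy, OpenCV 4.12 (cv2) and the standard library are available. Lean on these libraries where they do the work, as an engineer would, in place of code of your own. Each camera call takes 0.05 s, during which the arm holds its last target. There are 200 camera calls.

## Working session

There is one attempt and no reset: what is moved stays moved. The work goes in short steps, each a Python script; the robot and the scene stay as the last script left them, time stands still between calls to the robot, and variables do not carry over. Pictures are saved under pics/ and viewed, at most 14 in all, crops included, and the job is handed in when it is done.

```bash
mkdir -p pics; python3 - <<'E'
from bench import manip
import cv2, numpy as np
for n in ("scene","top"):
    p,d=manip.grab_frame(n); cv2.imwrite(f"pics/{n}0.png",p[:,:,::-1]); np.save(f"pics/{n}0.npy",d)
    c=manip.get_calibration(n); print(n,np.round(c["camera_matrix"],1).tolist(),np.round(c["R"],3).tolist(),np.round(c["t"],3))
    for k in ("dish_a_center","pad_1","garlic_jar_center","strainer_center"):
        for r in manip.look_for(n,k): print(k,np.round(r["at"],3),round(r["confidence"],2))
print(manip.current_time(), manip.current_tcp_rot().round(3).tolist() if hasattr(manip.current_tcp_rot(),'round') else manip.current_tcp_rot())
E
```

```text
scene [[417.1, 0.0, 321.5], [0.0, 417.1, 196.6], [0.0, 0.0, 1.0]] [[0.171, 0.985, -0.013], [0.813, -0.149, -0.563], [-0.557, 0.085, -0.826]] [-0.109 -0.382  1.261]
dish_a_center [ 0.453 -0.231  0.021] 0.52
pad_1 [ 0.633 -0.102  0.007] 0.95
pad_1 [ 0.634 -0.017  0.006] 0.8
pad_1 [0.646 0.136 0.008] 0.7
pad_1 [0.639 0.061 0.009] 0.6
garlic_jar_center [ 0.63  -0.218  0.063] 0.92
strainer_center [0.643 0.258 0.025] 0.87
top [[420.3, 0.0, 317.8], [0.0, 420.3, 199.0], [0.0, 0.0, 1.0]] [[0.019, -1.0, -0.011], [-0.988, -0.017, -0.156], [0.156, 0.014, -0.988]] [0.007 0.523 0.754]
dish_a_center [ 0.462 -0.231  0.013] 0.86
pad_1 [0.637 0.059 0.002] 0.89
pad_1 [ 0.633 -0.021  0.007] 0.88
pad_1 [0.64  0.139 0.006] 0.88
pad_1 [ 0.627 -0.099  0.006] 0.71
garlic_jar_center [ 0.613 -0.214  0.066] 0.72
strainer_center [0.66  0.263 0.018] 0.63
strainer_center [0.635 0.058 0.004] 0.29
0.5 [[-0.902, 0.431, -0.0], [0.431, 0.902, -0.0], [0.0, -0.0, -1.0]]
```

View pics/scene0.png

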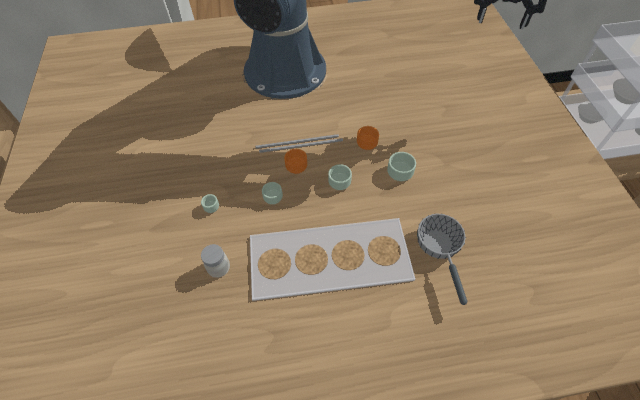

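View pics/top0.png

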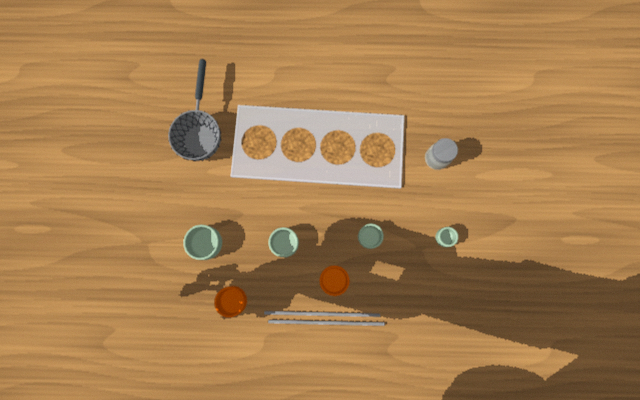

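The scene shows four celadon dishes (scene px (210,203), (272,193), (340,177), (402,166), small to large towards +y), two orange look-alikes nearer the robot at (296,161) and (368,138), the jar at the -y end of the tray (215,262) and the strainer at the +y end (440,237). Next I measure the rims and pads in both cameras.

```bash
cat > h.py <<'E'
from bench import manip
import cv2, numpy as np
from scipy.optimize import least_squares
D=dict(a=(.038,.028),b=(.047,.032),c=(.056,.036),d=(.066,.040))
def world(n,d):
    c=manip.get_calibration(n);K=c["camera_matrix"];v,u=np.indices(d.shape)
    P=np.stack([(u-K[0][2])/K[0][0]*d,(v-K[1][2])/K[1][1]*d,d],-1)
    return (P-np.array(c["t"]))@np.array(c["R"])
def dishes(n,p,d,zoff=0):
    """celadon blobs, sorted by y: (x, y, top z, fitted radius)"""
    W=world(n,d);h=cv2.cvtColor(p,cv2.COLOR_RGB2HSV)
    m=((h[...,0]>50)&(h[...,0]<95)&(h[...,1]>25)&(d>0)&(W[...,2]<.08)&(W[...,0]>.3)&(W[...,0]<.8)&(abs(W[...,1])<.35)).astype(np.uint8)
    m=cv2.morphologyEx(m,cv2.MORPH_CLOSE,np.ones((3,3)))
    k,L,S,_=cv2.connectedComponentsWithStats(m);o=[]
    for i in range(1,k):
        if S[i,4]<80: continue
        q=W[(L==i)&(d>0)];o.append(q)
    o.sort(key=lambda q:np.median(q[:,1]));r=[]
    for q,(dia,hh) in zip(o,D.values()):
        z=np.percentile(q[:,2],95);t=q[q[:,2]>z-.006]
        f=least_squares(lambda s:np.hypot(t[:,0]-s[0],t[:,1]-s[1])-(dia/2-.002),t[:,:2].mean(0),loss='soft_l1',f_scale=.002)
        r.append([*f.x,z,np.median(np.hypot(*(t[:,:2]-f.x).T))])
    return np.array(r),len(o)
def pads(n,p,d):
    W=world(n,d);h=cv2.cvtColor(p,cv2.COLOR_RGB2HSV)
    m=((h[...,1]>90)&(h[...,0]<25)&(d>0)&(abs(W[...,2]-.006)<.012)&(abs(W[...,0]-.636)<.05)&(W[...,1]>-.15)&(W[...,1]<.19)).astype(np.uint8)
    m=cv2.morphologyEx(cv2.morphologyEx(m,cv2.MORPH_CLOSE,np.ones((3,3))),cv2.MORPH_OPEN,np.ones((5,5)))
    k,L,S,_=cv2.connectedComponentsWithStats(m);r=[]
    for i in range(1,k):
        if S[i,4]<300: continue
        q=W[(L==i)&(d>0)];(x,y),R=cv2.minEnclosingCircle(q[:,:2].astype(np.float32));r.append([*q[:,:2].mean(0),np.median(q[:,2]),R])
    return np.array(sorted(r,key=lambda a:a[1]))
E
python3 - <<'E'
from h import *
np.set_printoptions(precision=4,suppress=True)
for n in ("scene","top"):
    p=cv2.imread(f"pics/{n}0.png")[:,:,::-1].copy();d=np.load(f"pics/{n}0.npy")
    print(n,*dishes(n,p,d),pads(n,p,d),sep="\n")
E
```

```text
scene
[[ 0.4593 -0.2321  0.0288  0.0163]
 [ 0.4571 -0.0865  0.0324  0.0213]
 [ 0.442   0.0783  0.0359  0.0255]
 [ 0.4384  0.2319  0.0397  0.0303]]
4
[[ 0.6332 -0.1023  0.006   0.0348]
 [ 0.6365 -0.0222  0.0059  0.0353]
 [ 0.6404  0.0574  0.006   0.0351]
 [ 0.6444  0.1371  0.0061  0.0352]]
top
[[ 0.4571 -0.2293  0.0291  0.0166]
 [ 0.4557 -0.084   0.0327  0.0208]
 [ 0.4408  0.0807  0.0365  0.0251]
 [ 0.4376  0.234   0.0402  0.0303]]
4
[[ 0.6313 -0.1005  0.0057  0.0365]
 [ 0.6352 -0.0207  0.0058  0.0359]
 [ 0.6394  0.0591  0.0057  0.0362]
 [ 0.6434  0.1387  0.0056  0.0357]]
```

```bash
cat > job.py <<'E'
from h import *
np.set_printoptions(precision=4,suppress=True)
DISH=dict(a=(.4582,-.2307),b=(.4564,-.0853),c=(.4414,.0795),d=(.4380,.2330))
PAD=dict(a=(.6323,-.1014),b=(.6359,-.0215),c=(.6399,.0583),d=(.6439,.1379))
s=.0485;yv=np.array([np.cos(s),-np.sin(s),0]);zv=np.array([0,0,-1.]);R=np.column_stack([np.cross(yv,zv),yv,zv])
ZG=.006;UP=.12
def pick(k,xy=None):
    x,y=xy or DISH[k]
    manip.set_gripper(1.0);manip.move_ptp([x,y,UP],R);manip.move_l([x,y,ZG],max_speed=.12)
    manip.set_gripper(0.0,30);print(k,"grip",manip.current_grip_width()*85,manip.current_grip_force(),"f",np.array(manip.current_force()))
    manip.move_l([x,y,UP],max_speed=.12);print("lifted",manip.current_grip_width()*85,manip.current_grip_force())
def place(k,xy=None):
    x,y=xy or PAD[k]
    manip.move_ptp([x,y,UP],R);manip.move_l([x,y,ZG+.010],max_speed=.1)
    manip.dwell(.2);f0=manip.current_force()[2]
    for i in range(11):
        z=ZG+.0085-.0005*i;manip.move_l([x,y,z],max_speed=.01);f=manip.current_force()[2]-f0
        if f>2: break
    print(k,"down z-ZG",z-ZG,"f",f,"t",manip.current_time())
    manip.set_gripper(1.0);manip.move_l([x,y,UP],max_speed=.12)
E
python3 - <<'E'
from job import *
manip.move_ptp([*DISH['a'],UP+.06],R)
pick('a');print(manip.current_time());place('a');print(manip.current_time())
E
```

```text
a grip 35.852229636354615 30.29129478661588 f [-0.7459  1.0431  5.7813]
lifted 35.577449746194965 29.98080012656632
6.4667
a down z-ZG 0.006 f 6.748746690107726 t 10.2833
11.875
```

```bash
python3 - <<'E'
from job import *
pick('b');place('b')
manip.move_ptp([.42,.0795,UP+.03],R)
for n in ("scene","top"):
    p,d=manip.grab_frame(n); cv2.imwrite(f"pics/{n}1.png",p[:,:,::-1]); print(n,*dishes(n,p,d))
print(manip.current_time())
cv2.imwrite("pics/c1.png",cv2.resize(p[60:340,120:500],None,fx=2,fy=2)[:,:,::-1])
E
```

```text
b grip 44.987755103964716 30.28570806607604 f [-2.2821  1.0482  6.7286]
lifted 44.927850017023246 30.742749832570553
b down z-ZG 0.006 f 6.453079901343549 t 19.2083
scene [[ 0.6336 -0.1031  0.0339  0.0164]
 [ 0.6369 -0.0232  0.0381  0.021 ]
 [ 0.4418  0.0783  0.0358  0.0255]
 [ 0.4387  0.2321  0.0403  0.0304]] 4
top [[ 0.6311 -0.1006  0.0353  0.0168]
 [ 0.6347 -0.0207  0.0384  0.0211]] 2
21.7917
```

View pics/c1.png

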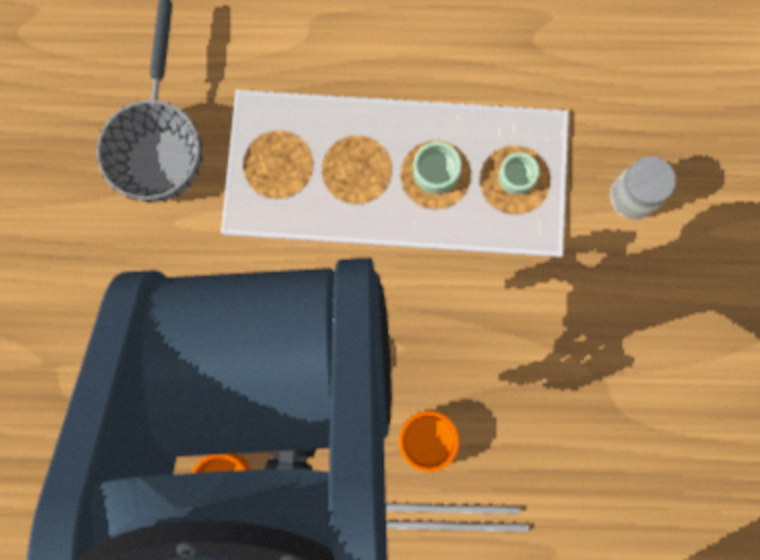

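A and B stand upright and centred on the two pads nearest the jar (crop px (519,173), (437,167)), within 1 mm of the pad centres measured by the same cameras. On to C and D.

```bash
python3 - <<'E'
from job import *
pick('c');place('c');pick('d');place('d')
manip.move_ptp([.35,-.35,.25],R)
for n in ("scene","top"):
    p,d=manip.grab_frame(n); cv2.imwrite(f"pics/{n}2.png",p[:,:,::-1]); print(n,*dishes(n,p,d))
    for k in ("garlic_jar_center","strainer_center"): print(k,[np.round(r["at"],3) for r in manip.look_for(n,k)[:1]])
print(manip.current_time())
cv2.imwrite("pics/c2.png",cv2.resize(p[40:340,120:500],None,fx=2,fy=1.95)[:,:,::-1])
E
```

```text
c grip 54.16009371280522 31.232011390384287 f [-1.7371  0.9923  5.4069]
lifted 53.58776565675624 31.849241737509146
c down z-ZG 0.006 f 6.708696576967556 t 28.6333
d grip 65.90038952657412 31.59101016819477 f [-0.6487 -1.2569  8.367 ]
lifted 65.65862325193451 33.8443748652935
d down z-ZG 0.006500000000000001 f 7.739437001865946 t 37.4917
scene [[ 0.6333 -0.103   0.0342  0.0164]
 [ 0.6368 -0.023   0.0378  0.021 ]
 [ 0.6408  0.0575  0.0421  0.0253]
 [ 0.6447  0.1368  0.0456  0.0305]] 4
garlic_jar_center [array([ 0.628, -0.214,  0.063])]
strainer_center [array([0.64 , 0.26 , 0.021])]
top [[ 0.6312 -0.1007  0.0352  0.0165]
 [ 0.6348 -0.0205  0.0387  0.0214]
 [ 0.639   0.0596  0.0428  0.0256]
 [ 0.6432  0.1391  0.0463  0.0306]] 4
garlic_jar_center []
strainer_center [array([0.655, 0.257, 0.017])]
41.2667
```

View pics/c2.png

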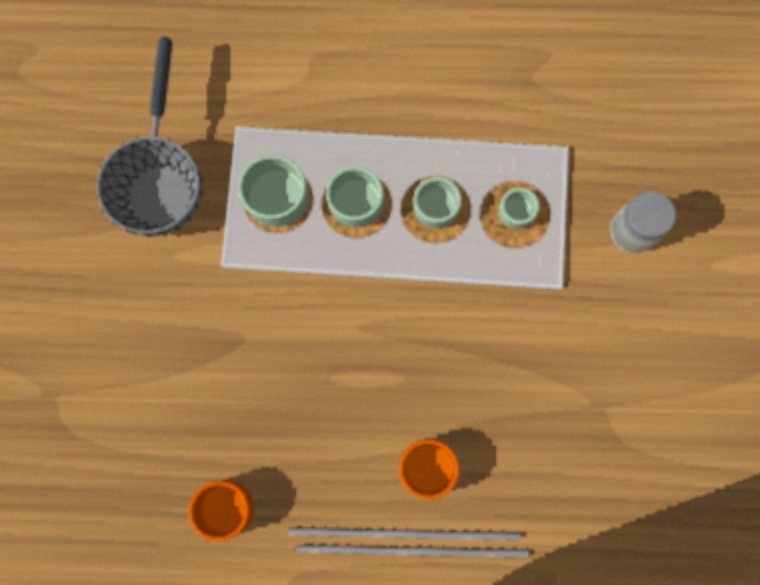

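All four dishes stand upright on their pads in order of size (crop px (519,207) small to (274,190) large). The jar, the strainer and the orange dishes have not moved, and the arm is clear.

```bash
python3 -c "
from bench import manip
print(manip.sign_off())"
```

```text
the job is handed in; nothing more can be done
None
```

The four dishes are upright on their cork pads in order of size, smallest by the jar and largest by the strainer, each within about 1 mm of its pad's centre by camera; the jar and strainer were left alone, and the job was handed in at about 41 s.

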